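# Lay down the tube that stands too tall and close the sample cool box

## Task

Get the open blue sample box ready for the courier by pushing alone, without lifting the tube. One capped tube was left standing on end inside and is too tall for the lid: push it over so that it lies flat in the narrow gap beside the white tray, then tip the open lid shut, and only then push both front latches up flat against the lid. Leave the phone and the tub of wipes beside the box where they are.

Things in the scene. Friction and masses are not known exactly. Their poses are not given: they have to be found in the camera images.
- cool_box: Blue insulated sample box, 170 (x) x 240 (y) mm, fixed. Origin: centre of its underside; x from the latch side (front, near the robot) to the hinge side, y left, z up; 'box frame' below, in mm. Rim at z 118, walls 14 thick, cavity x -67..70, y -104..104, floor z 18. Pale ice pack at y 70..100 up to z 92. The handle hangs behind the box (x 108, z 77); leave it.
- tube_gap (a point): Centre of the floor of the gap between the white tray and the right-hand wall, box frame (1.5, -89.5, 18); axes as the box. The gap is 29 wide (y -104..-75) and 137 long (x -67..70); the white tray beside it fills x -48..52, y -75..45 up to z 45.
- sample_tube: Capped sample tube, 124 long, 21 g: body 22 in diameter, blue cap 26 in diameter over the top 24. Origin: centre of its foot; z along it to the cap. Starts upright at the front end of the gap (box x -51, y -90), cap top at z 142, 24 above the rim. Pushed at the cap towards box +x it falls along the gap; smooth plastic, so its foot slides back to the front wall as it drops flat.
- tube_middle (a point): Middle of the sample tube, 62 mm from its foot on its axis. With the tube flat in the gap it is at about z 30 in the box frame.
- cool_box_lid (a joint): Lid hinge in rad: 0 shut; starts at 1.49 to 1.57 (its stop), standing open at the back. A light hinge friction holds it there; pushed towards the front to about 1.1 it falls shut by its own weight.
- lid_hinge (a point): Middle of the lid's hinge axis (along box y), box frame (89, 0, 119). The lid is 240 wide and reaches 173 mm from this axis; its outer face lies 26 mm outside the plane through the axis. Standing upright, that face is at box x 115, facing away from the front, and its free edge at z 292.
- cool_box_latch_1 (a joint): Left front latch in rad: 0 up flat against the front of the shut lid, positive swung out to the front; starts at 0.45 to 0.9 and stays where it is left (slight friction, no spring).
- latch_1_hinge (a point): Middle of the left latch's hinge axis (along box y), box frame (-86, 66, 92). The latch is a black flap 24 wide, reaching 42 mm from the axis: at angle a its tip is at box x -86 - 42 sin a, z 92 + 42 cos a. Its outer face lies 5 mm outside the plane through the axis (at x -91 when up).
- cool_box_latch_2 (a joint): Right front latch in rad, just like the left one.
- latch_2_hinge (a point): Middle of the right latch's hinge axis, box frame (-86, -66, 92); same flap as the left one.
- phone_a: Loose phone lying on the desk, 75 x 158 x 9 mm, origin at the centre of its underside. Leave it alone.
- wipes_tub: Loose green and white tub of wipes, 69 mm in diameter, 133 high, origin at the centre of its underside. Leave it alone.
Mind the look-alikes: they are no part of the job. There is more than one size of the sample_tube; the one meant has the size given above.

How it is judged:
By the outcome, as a careful person would: the job done as asked, in the order asked, and still so for the second after the job is handed in, with the robot touching nothing.
It also fails if it takes over 59 s, if anything falls off the work surface, if the arm or the gripper's body presses on something with over 40 N, if the wrist force passes 120 N, or if a joint passes its speed limit or range.

## Robot

A 7-joint arm with a two-finger parallel gripper is mounted at the origin on a cart in front of the work surface, level with it; the furniture and walls round the work are solid. World frame = base frame: x ahead of the robot, y to its left, z up, the work surface at z = 0. Lengths are in mm, angles in degrees, forces in N, time in s.
With the tool pointing down it reaches from about 400 to 925 mm from the base axis. Payload 5.6 kg.
Tool frame: the origin (TCP) lies between the finger pads; the fingertips stand 8 mm ahead of it and the grasp point (between the pads) lies 11 mm behind it; z points along the fingers, y is the line along which they close (so a half turn about z gives the same grasp; the last joint's range is limited). The gripper opens to 85 mm and grips with 20 to 120 N. Pads are 22 mm wide; open, the fingers measure 114 mm over their backs; the gripper's body (76 mm by 85 mm) begins 54 mm behind the grasp point. The pads swing forward as they close: fully open they stand 13 mm farther back than shut.
Start: joints at [-68.01, 26.786, -0.665, 91.828, 0.344, 61.387, -3.226], TCP at [269.113, 591.681, 239.29] pointing down, gripper open.
Joint ranges: [-144.91, 144.91], [-17.63, 115.5], [-89.93, 88.59], [15.96, 139.68], [-74.01, 254.01], [8.47, 105.57], [-167.45, 167.45]. Speed limits (degrees/s): [147.25, 147.25, 180, 180, 180, 180, 180].

## Interface

Orientations are given as a 3x3 rotation matrix whose columns are the frame's x, y, z axes.
In Python, from workcell import manip, viewer, ticket, spot_in, masks_of gives the robot as it stands. The module is installed in compiled form; this text tells all that it offers.
- The arm moves only by the shell command python3 -m jog 'ROWS'. ROWS is JSON, a list of rows, each a list of 3 entries, a list of its own where there are three numbers: the shift along the world's x, y, z in cm, then the turn about the world's z in rad, then the gripper command: -1 is fully open, 1 is shut, values between are in proportion. In form: [[[tx, ty, tz], yaw, grip], ...]. A call has 1 to 12 rows; each row shifts and turns the commanded pose from where the row before left it; what a row does not reach is not made up. A row lasts 1/12 s, in which the tool goes at most 41.7 mm and 7.16 degrees, less where a joint would pass 70% of its speed; a pose out of reach is approached as far as the arm can. A call is refused whole if a number of a shift passes 4.17 or a number of a turn 0.125, either way. A call with a gripper value outside its range is refused whole. The fingers move at their own pace and stop on an object; the grip force is fixed at half the most. Time passes only in rows, so rows that do not move let the fingers close. It gives the time, the measured TCP pose, the force, the opening and the grip force at its end, in the units of the state.
- manip.read_state(): the state, without advancing time (a new reading comes with each control period).
- viewer.camera(name): name is "side" or "top"; returns the picture (384x512x3 uint8, red, green, blue); there is no depth.
- viewer.calibration(name): a dict with "vertical_fov" (degrees; the focal length in pixels is half the picture's height over the tangent of half this angle, whatever the lens; pixels are square), "cx", "cy" (the principal point, pixels), "extrinsics" (4x4, takes a point from camera to world coordinates). Camera axes: x right, y down, z forward; pixel columns grow to the right and rows downward; lengths in mm; the calibration is good to about 2 mm. A picture is of the moment at which its call begins. calibration takes no time and is no camera call.
- ticket.finish_job(): hands the job in; it is judged then, once.
Trained networks look in the newest picture that a camera, given by its name, has taken for a name from the list of things; names that differ only in an ending like _2 or _b are one class to them, and where a whole thing is asked for, a point or a joint stands for the part that bears it (a point fixed in the world has none). Each returns a list of dicts, best first, with "p" (0 to 1); they miss things now and then, are a little off and sometimes report something else, mostly with a low value. They report only what shows in the picture. A call takes as long as a camera call. They do not tell look-alikes from the thing itself.
- spot_in(thing, camera): "box" ([left, top, right, bottom] in pixels, round what is visible of it).
- masks_of(thing, camera): "pixels" (384x512 bool, what is visible of it) and "box" ([left, top, right, bottom] in pixels, round what is visible of it).
The state is a dict: "clock": time; "joint_positions": joint angles; "joint_velocities": joint speeds; "joint_efforts": joint torques, N m; "tool_pos": TCP position; "orientation": TCP orientation; "wrist_force": force on the tool from outside, world axes, zero at the start; "wrist_torque": the same for the moment, N m; "grip_width": finger opening in mm; "finger_force": force on a finger pad.
Only numpy, scipy, OpenCV 4.12 (cv2) and the standard library are available. Lean on these libraries where they do the work, as an engineer would, in place of code of your own. Each camera call takes 0.05 s, during which the arm holds its last target. There are 200 camera calls.

## Working session

There is one attempt and no reset: what is moved stays moved. The work goes in short steps, Python scripts to look and compute and a shell command to move; the robot and the scene stay as the last step left them, time stands still between calls to the robot, and variables do not carry over. Pictures are saved under pics/ and viewed, at most 10 in all, crops included, and the job is handed in when it is done.

```bash
mkdir -p pics; cat > h.py <<'E'
import numpy as np, cv2
from workcell import manip, viewer, ticket, spot_in, masks_of
def cal(n):
    c=viewer.calibration(n); f=192/np.tan(np.radians(c["vertical_fov"]/2)); return f,c["cx"],c["cy"],np.array(c["extrinsics"])
def proj(n,P):
    f,cx,cy,T=cal(n); p=np.c_[np.atleast_2d(P),np.ones(len(np.atleast_2d(P)))]@np.linalg.inv(T).T
    return np.c_[f*p[:,0]/p[:,2]+cx,f*p[:,1]/p[:,2]+cy]
def ray(n,uv,z):
    f,cx,cy,T=cal(n); d=T[:3,:3]@[(uv[0]-cx)/f,(uv[1]-cy)/f,1]; o=T[:3,3]; return o+d*(z-o[2])/d[2]
def snap(n,name,crop=None,s=1):
    im=viewer.camera(n)
    o=im if crop is None else im[crop[1]:crop[3],crop[0]:crop[2]]
    cv2.imwrite(f"pics/{name}.png",cv2.resize(o,None,fx=s,fy=s,interpolation=cv2.INTER_CUBIC)[...,::-1]); return im
E
python3 - <<'E'
from h import *
np.set_printoptions(precision=1,suppress=True)
for n in("top","side"):
    snap(n,n+"0",s=1.5); print(n,cal(n))
    for t in("cool_box","sample_tube","cool_box_latch_1","cool_box_lid","phone_a","wipes_tub"):
        print(t,[(np.round(d["box"]),round(d["p"],2)) for d in spot_in(t,n)][:4])
print(manip.read_state())
E
```

```text
top (np.float64(385.17060618490456), 257.2789777912807, 192.56343583369303, array([[  -0. ,   -1. ,    0.1,  399.7],
       [  -1. ,    0. ,    0. , -152. ],
       [  -0. ,   -0.1,   -1. ,  957.6],
       [   0. ,    0. ,    0. ,    1. ]]))
cool_box [(array([138.,  70., 271., 207.]), 0.83)]
sample_tube [(array([287., 181., 295., 191.]), 0.63)]
cool_box_latch_1 [(array([232., 193., 244., 210.]), 0.73), (array([174., 196., 187., 205.]), 0.48)]
cool_box_lid [(array([139.,  74., 269., 119.]), 0.6)]
phone_a [(array([297., 230., 329., 298.]), 0.77)]
wipes_tub [(array([349., 165., 390., 200.]), 0.94)]
side (np.float64(361.9307779379355), 261.2924761268778, 195.5355628106928, array([[   0.9,   -0.2,    0.3,  255.8],
       [  -0.3,   -0.5,    0.8, -832.6],
       [  -0. ,   -0.9,   -0.5,  526. ],
       [   0. ,    0. ,    0. ,    1. ]]))
cool_box [(array([239.,  82., 355., 229.]), 0.85)]
sample_tube [(array([282., 214., 290., 248.]), 0.76)]
cool_box_latch_1 [(array([239.,  85., 357., 231.]), 0.72), (array([247., 176., 259., 191.]), 0.48), (array([273., 175., 280., 187.]), 0.28)]
cool_box_lid [(array([301.,  86., 359., 179.]), 0.82)]
phone_a [(array([170., 258., 253., 300.]), 0.67), (array([238., 152., 246., 168.]), 0.41)]
wipes_tub [(array([305., 245., 348., 319.]), 0.78)]
{'clock': 0.7, 'joint_positions': array([-68. ,  26.8,  -0.7,  91.8,   0.3,  61.4,  -3.2]), 'joint_velocities': array([ 0. , -0.1,  0. , -0. , -0.1, -0.1,  0. ]), 'joint_efforts': array([ -0. , -53.2,   0. , -25.2,   0. ,   0. ,   0. ]), 'tool_pos': array([269.1, 591.7, 239.3]), 'orientation': array([[-0.9,  0.4,  0. ],
       [ 0.4,  0.9,  0. ],
       [-0. ,  0. , -1. ]]), 'wrist_force': array([-0.4, -0. ,  0.1]), 'wrist_torque': array([ 0., -0.,  0.]), 'finger_force': 0.0, 'grip_width': 85.31910554302829}
```

View pics/top0.png

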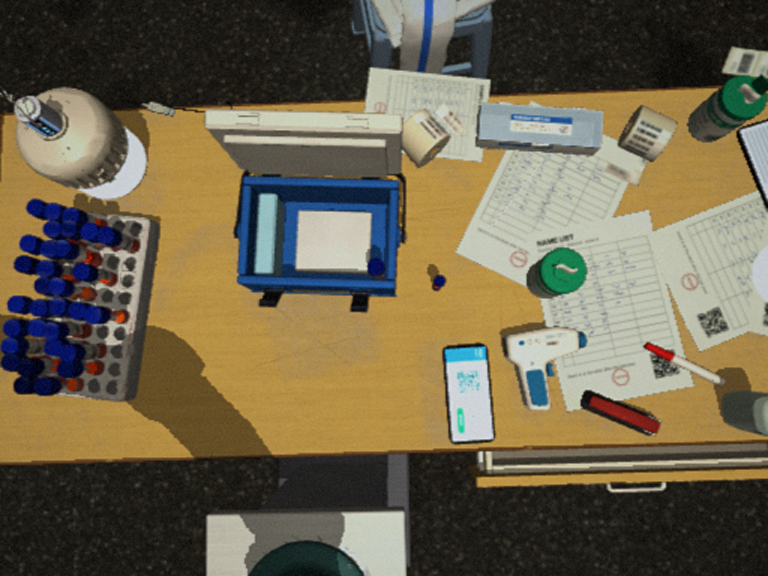

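View pics/side0.png

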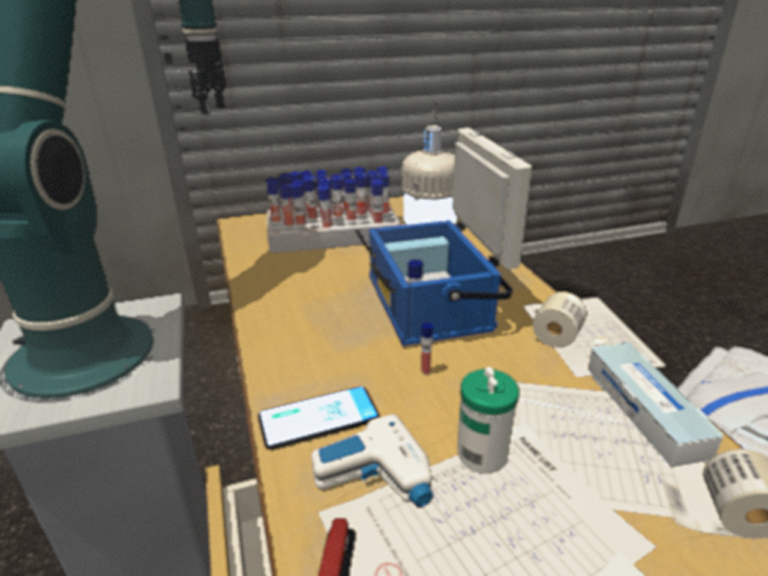

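The top view shows the box with its rim around (160-266,117-197) px, the tube's cap at (251,179), and a small decoy tube outside at (292,188). The lid stands open at the back and both latches are swung out at the front. I'll zoom in to fit the box pose.

```bash
python3 - <<'E'
from h import *
a=cv2.imread("pics/top0.png")
im=viewer.camera("top");im2=viewer.camera("side")
a=cv2.resize(im[105:215,145:285],None,fx=5,fy=5,interpolation=cv2.INTER_CUBIC)
cv2.imwrite("pics/topz.png",a[...,::-1])
a=cv2.resize(im2[80:235,230:360],None,fx=3.8,fy=3.8,interpolation=cv2.INTER_CUBIC)
cv2.imwrite("pics/sidez.png",a[...,::-1])
E
```

```text
(no output)
```

View pics/topz.png

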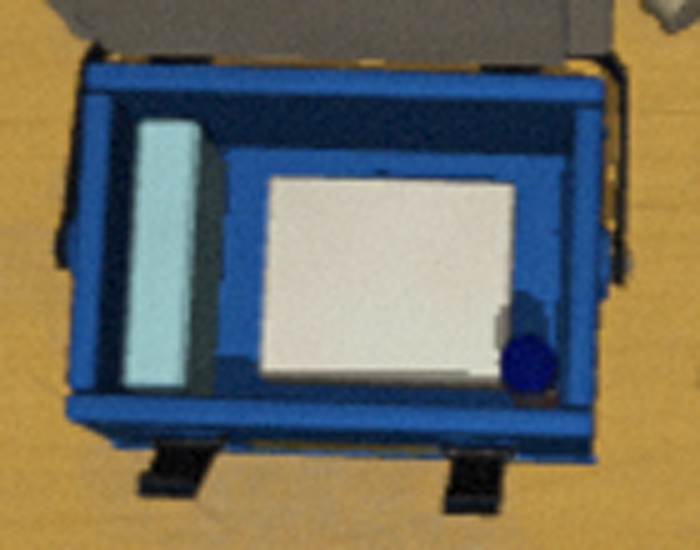

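View pics/sidez.png

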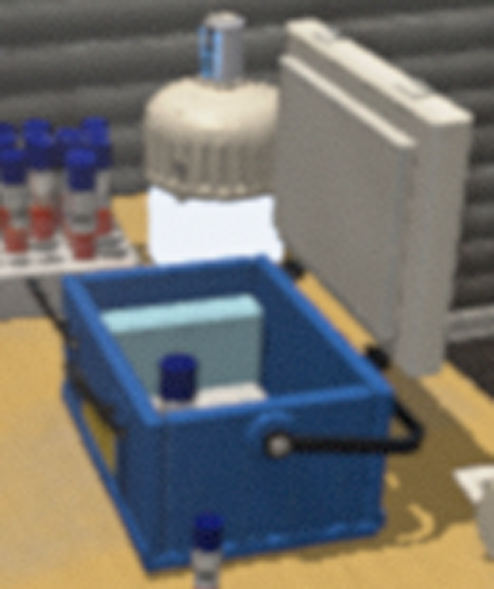

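Top crop: rim corners at about BL(84,65), BR(603,78), FR(592,437), FL(68,422) crop px. Side crop: FL(65,278), BL(265,258), BR(390,395), FR(155,418). The cap is at (529,362) top and (178,375) side. Next I fit the pose.

```bash
cat >> h.py <<'E'
def w(P,b):
    c,s=np.cos(b[2]),np.sin(b[2]); P=np.atleast_2d(P).astype(float); return np.c_[b[0]+c*P[:,0]-s*P[:,1],b[1]+s*P[:,0]+c*P[:,1],P[:,2]]
E
python3 - <<'E'
from h import *
from scipy.optimize import least_squares as L
np.set_printoptions(precision=2,suppress=True)
C=np.array([[85,120,118],[85,-120,118],[-85,-120,118],[-85,120,118]])
t=np.array([[84,65],[603,78],[592,437],[68,422]])/5+[145,105]
s=np.array([[265,258],[390,395],[155,418],[65,278]])/3.8+[230,80]
f=lambda b:np.r_[(proj("top",w(C,b))-t).ravel(),(proj("side",w(C,b))-s).ravel()]
r=L(f,[550,0,0]);b=r.x;print(b,np.degrees(b[2]));print(r.fun.reshape(-1,2))
np.save("b.npy",b)
u=np.array([529,362])/5+[145,105]; p=ray("top",u,142)
c,q=np.cos(b[2]),np.sin(b[2]);d=p[:2]-b[:2];print("cap box",c*d[0]+q*d[1],-q*d[0]+c*d[1])
print("cap pred world",w([-51,-90,142],b), (proj("side",w([-51,-90,142],b))-[230,80])*3.8)
for a in(1.49,1.57):
  P=[[89-26*0+173*np.cos(a)*-1,y,119+173*np.sin(a)] for y in(120,-120)];print("lid",a,proj("top",w(P,b)))
for k,y in((1,66),(2,-66)):
  for a in(.45,.6,.75,.9):
    P=[[-86-42*np.sin(a),y+e,92+42*np.cos(a)] for e in(12,-12)];print(k,a,((proj("top",w(P,b))-[145,105])*5).ravel())
print("decoy",ray("top",(291,186),80), "phone",ray("top",(297,230),5),ray("top",(329,298),5),"tub",ray("top",(369,182),133))
E
```

```text
[581.45 -42.18  -0.05] -3.0158897150764368
[[-0.71 -2.45]
 [ 2.   -2.57]
 [ 2.15  1.05]
 [-1.88  1.07]
 [ 0.53 -2.97]
 [ 3.16 -1.72]
 [-3.71  1.75]
 [-3.44 -1.97]]
cap box -53.912050434821104 -87.49394075528132
cap pred world [[ 525.78 -129.37  142.  ]] [[180.89 359.9 ]]
lid 1.49 [[135.21  91.25]
 [268.34  94.19]]
lid 1.57 [[135.6   83.75]
 [268.54  86.63]]
1 0.45 [144.79 471.01 199.93 472.54]
1 0.6 [145.81 484.15 200.78 485.69]
1 0.75 [147.31 496.14 202.06 497.68]
1 0.9 [149.23 506.69 203.71 508.23]
2 0.45 [448.85 479.47 504.35 481.02]
2 0.6 [448.95 492.64 504.28 494.18]
2 0.75 [449.23 504.63 504.33 506.18]
2 0.9 [449.67 515.17 504.51 516.72]
decoy [ 510.07 -216.58   80.  ] phone [ 410.18 -233.24    5.  ] [ 245.47 -304.53    5.  ] tub [ 507.81 -380.36  133.  ]
```

```bash
python3 - <<'E'
from h import *
from scipy.optimize import least_squares as L
np.set_printoptions(precision=2,suppress=True)
C=np.array([[84,118,118],[84,-118,118],[-81,-118,118],[-81,118,118]])
t=np.array([[84,65],[603,78],[592,437],[68,422]])/5+[145,105]
s=np.array([[265,258],[390,395],[155,418],[65,278]])/3.8+[230,80]
f=lambda b:np.r_[(proj("top",w(C,b))-t).ravel(),(proj("side",w(C,b))-s).ravel()]
r=L(f,[550,0,0]);b=r.x;print(b,np.degrees(b[2]));print(r.fun.reshape(-1,2))
print(L(lambda b:f(b)[:8],b).x,L(lambda b:f(b)[8:],b).x)
np.save("b.npy",b)
I=np.array([[70,104,118],[70,-104,118],[-67,-104,118],[-67,104,118],[-91,66,92],[-51,-90,142],[52,45,45],[52,-75,45],[-48,-75,45],[-48,45,45]])
print("inner etc crop",np.c_[(proj("top",w(I,b))-[145,105])*5,(proj("side",w(I,b))-[230,80])*3.8])
for k,y in((1,66),(2,-66)):
  for a in(.45,.6,.75,.9):
    P=[[-86-42*np.sin(a),y+e,92+42*np.cos(a)] for e in(12,-12)];print(k,a,((proj("top",w(P,b))-[145,105])*5).ravel())
E
```

```text
[579.79 -42.38  -0.05] -3.0176306405032407
[[ 0.23 -1.29]
 [ 1.21 -1.43]
 [ 1.39 -0.04]
 [-0.79  0.04]
 [-0.04 -2.59]
 [ 1.83 -1.91]
 [-2.92  1.26]
 [-2.44 -1.75]]
[578.34 -41.22  -0.05] [580.68 -46.44  -0.06]
inner etc crop [[114.37  89.55 253.94 256.92]
 [576.91 100.54 367.06 380.5 ]
 [567.99 404.3  159.57 408.79]
 [ 97.38 391.58  78.52 276.62]
 [192.51 453.94  59.34 334.13]
 [535.61 359.25 178.47 360.44]
 [270.52 172.03 253.93 380.07]
 [517.42 178.11 315.18 460.27]
 [510.74 382.65 173.37 481.41]
 [260.95 375.96 124.86 397.31]]
1 0.45 [145.25 474.79 200.39 476.33]
1 0.6 [146.27 487.93 201.25 489.47]
1 0.75 [147.76 499.91 202.52 501.45]
1 0.9 [149.68 510.44 204.17 511.98]
2 0.45 [449.37 483.28 504.88 484.83]
2 0.6 [449.47 496.44 504.81 497.99]
2 0.75 [449.75 508.42 504.86 509.97]
2 0.9 [450.19 518.94 505.04 520.49]
```

```bash
python3 - <<'E'
from h import *
b=np.load("b.npy");b[0]=579;R=manip.read_state()["orientation"];print(np.degrees(np.arctan2(R[1,1],R[0,1])))
for n,P in dict(pre=[-110,-90,134],push=[-25,-90,134],behind=[150,20,260],lidend=[45,20,260],l1=[-150,66,115],l2=[-150,-66,115]).items():print(n,w(P,b).round(1))
E
```

```text
65.54507391526577
pre [[ 464.4 -126.5  134. ]]
push [[ 549.3 -130.9  134. ]]
behind [[729.8 -30.3 260. ]]
lidend [[625.  -24.8 260. ]]
l1 [[432.7  31.4 115. ]]
l2 [[ 425.7 -100.4  115. ]]
```

```bash
python3 -m jog '[[[0.9,-3.6,0.2],0.05,1],[[0.9,-3.6,0.2],0.05,1],[[0.9,-3.6,0],0.05,1],[[0.9,-3.6,0],0.05,1],[[0.9,-3.6,0],0.05,1],[[0.9,-3.6,0],0.05,1],[[0.9,-3.6,0],0.05,1],[[0.9,-3.6,0],0.025,1],[[0.9,-3.6,0],0,1],[[0.9,-3.6,0],0,1],[[0,0,0],0,1],[[0,0,0],0,1]]'
```

```text
clock: 1.8
tool_pos: [359.8, 230.1, 243.8]
orientation: [[-0.998, 0.056, 0.001], [0.056, 0.998, 0.001], [-0.001, 0.001, -1.0]]
wrist_force: [-0.6, 1.0, -0.5]
grip_width: -0.1
finger_force: 0.0
```

```bash
python3 -m jog '[[[0.9,-3.6,0],0,1],[[0.9,-3.6,0],0,1],[[0.9,-3.6,0],0,1],[[0.9,-3.6,0],0,1],[[1,-3.6,0],0,1],[[1,-3.6,0],0,1],[[1,-3.6,0],0,1],[[1,-3.6,0],0,1],[[1,-3.6,0],0,1],[[1,-3.2,0],0,1],[[0,0,0],0,1],[[0,0,0],0,1]]'
```

```text
clock: 2.8
tool_pos: [456.0, -124.7, 243.2]
orientation: [[-0.999, 0.054, -0.0], [0.054, 0.999, -0.001], [0.0, -0.001, -1.0]]
wrist_force: [-0.5, 1.3, -0.8]
grip_width: 0.5
finger_force: 0.0
```

```bash
python3 -m jog '[[[0,0,-2.5],0,1],[[0,0,-2.5],0,1],[[0,0,-2.5],0,1],[[0,0,-2.4],0,1],[[0,0,-1],0,1],[[0,0,0],0,1],[[0,0,0],0,1]]'; python3 - <<'E'
from h import *
snap("top","t1");snap("side","s1")
a=cv2.imread("pics/t1.png")[100:215,200:290];c=cv2.imread("pics/s1.png")[120:235,225:315]
cv2.imwrite("pics/c1.png",np.hstack([cv2.resize(v,None,fx=4.4,fy=4.4,interpolation=cv2.INTER_CUBIC) for v in(a,c)]))
E
```

```text
clock: 3.38
tool_pos: [455.4, -123.2, 134.5]
orientation: [[-0.999, 0.05, -0.0], [0.05, 0.999, 0.0], [0.0, 0.0, -1.0]]
wrist_force: [0.2, -0.1, -0.1]
grip_width: 0.1
finger_force: 0.0
```

View pics/c1.png

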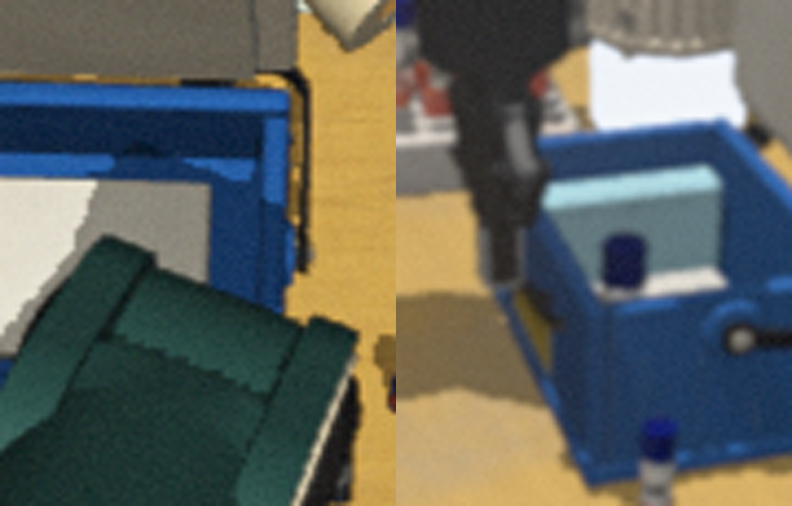

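The fist is in front of the tube, with its tip at side crop (500,285) and clear of the rim. Now I push along box +x.

```bash
python3 -m jog '[[[1.5,-0.4,0],0,1],[[1.5,-0.2,0],0,1],[[0.8,-0.05,0],0,1],[[0.8,-0.05,0],0,1],[[0.8,-0.05,0],0,1],[[0.8,-0.05,0],0,1],[[0.8,-0.05,0],0,1],[[0.8,-0.05,0],0,1],[[0.8,-0.05,0],0,1],[[0.8,-0.05,0],0,1],[[0,0,0],0,1],[[0,0,0],0,1]]'; python3 - <<'E'
from h import *
snap("side","s2",(225,120,315,235),5)
E
```

```text
clock: 4.48
tool_pos: [549.3, -134.4, 134.1]
orientation: [[-0.999, 0.052, -0.0], [0.052, 0.999, -0.0], [0.0, -0.0, -1.0]]
wrist_force: [-0.8, -0.0, 0.5]
grip_width: 0.0
finger_force: 0.0
```

View pics/s2.png

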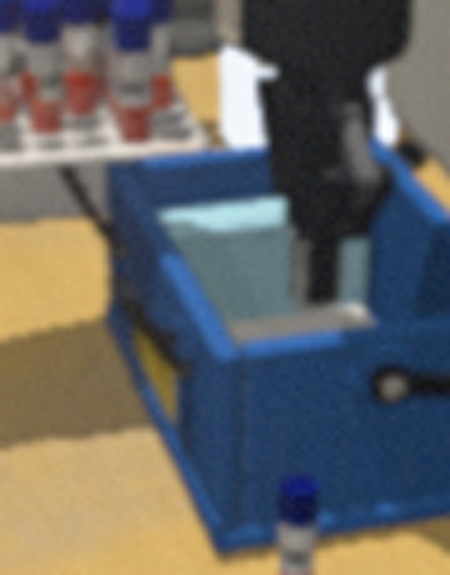

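The tube is no longer upright in the side view. I'll raise the tool and swing left to check the gap from above.

```bash
python3 -m jog '[[[0,0.2,4],0,1],[[0,0,4],0,1],[[0,0,4],0,1],[[0,2,4],0,1],[[0,3,3],0,1],[[0,3.8,0],0,1],[[0,3.8,0],0,1],[[0,3.8,0],0,1],[[0,3.8,0],0,1],[[0,3.8,0],0,1],[[0,0,0],0,1],[[0,0,0],0,1]]'; python3 - <<'E'
from h import *
snap("top","t3",(145,60,285,215),4)
E
```

```text
clock: 5.53
tool_pos: [548.2, 108.3, 320.6]
orientation: [[-0.999, 0.047, -0.001], [0.047, 0.999, 0.0], [0.001, 0.0, -1.0]]
wrist_force: [0.7, -1.1, -0.2]
grip_width: -0.0
finger_force: 0.0
```

View pics/t3.png

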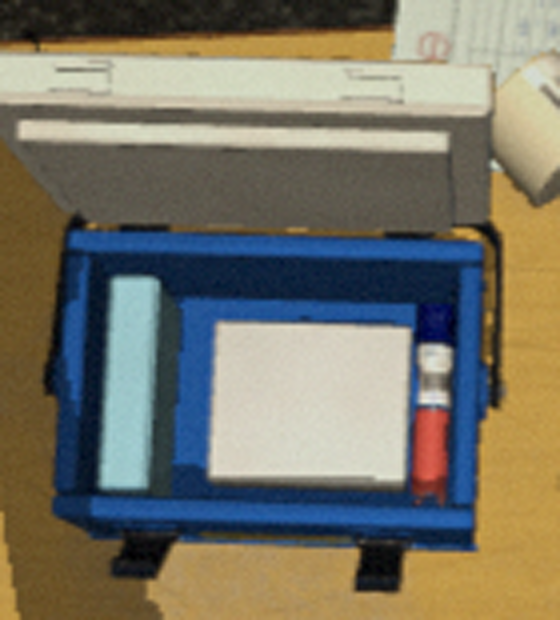

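Top crop: the tube lies in the gap along x≈433, rows 305-500, with its cap at the back. The lid's outer top edge is at about row 60. I'll do a quick numeric check of both.

```bash
python3 - <<'E'
from h import *
b=np.load("b.npy");b[0]=579
for z in(18,30,45):print(z,((proj("top",w([[62,-90,z],[-62,-90,z],[60,-77,z],[60,-103,z]],b))-[145,60])*4).round(0).tolist())
for a in(1.49,1.57):
  P=[[89-173*np.cos(a)+o*np.sin(a),-118,119+173*np.sin(a)+o*np.cos(a)] for o in(0,26)];print(a,((proj("top",w(P,b))-[145,60])*4).round(0).tolist(),P[1])
E
```

```text
18 [[440.0, 319.0], [434.0, 517.0], [419.0, 322.0], [461.0, 323.0]]
30 [[440.0, 314.0], [434.0, 514.0], [419.0, 317.0], [461.0, 318.0]]
45 [[439.0, 308.0], [433.0, 511.0], [418.0, 311.0], [461.0, 312.0]]
1.49 [[489.0, 142.0], [491.0, 84.0]] [np.float64(100.95261997044122), -118, np.float64(293.53405076328863)]
1.57 [[490.0, 112.0], [492.0, 56.0]] [np.float64(114.86222723527085), -118, np.float64(292.0206496416865)]
```

```bash
python3 -m jog '[[[2,0,2.5],0,1],[[3,-2,0],0,1],[[3,-2,0],0,1],[[3,-2,0],0,1],[[3,-2,0],0,1],[[3,-2,0],0,1],[[2.5,-2,0],0,1],[[0,0,0],0,1],[[0,0,0],0,1],[[0,0,0],0,1]]'
```

```text
clock: 6.42
tool_pos: [743.5, -15.9, 345.7]
orientation: [[-0.999, 0.054, -0.001], [0.054, 0.999, -0.0], [0.001, -0.0, -1.0]]
wrist_force: [-0.5, 0.0, 0.5]
grip_width: -0.0
finger_force: 0.0
```

```bash
python3 -m jog '[[[0,0,-2.5],0,1],[[0,0,-2.5],0,1],[[0,0,-2.5],0,1],[[0,0,-1.2],0,1],[[-1.5,0,0],0,1],[[-1.2,0,0],0,1],[[-1,0,0],0,1],[[-1,0,0],0,1],[[-1,0,0],0,1],[[-1,0,0],0,1],[[-1,0,0],0,1],[[-1,0,0],0,1]]'
```

```text
clock: 7.42
tool_pos: [656.6, -13.5, 260.4]
orientation: [[-0.999, 0.051, 0.002], [0.051, 0.999, 0.001], [-0.002, 0.001, -1.0]]
wrist_force: [0.9, 0.6, 0.0]
grip_width: -0.5
finger_force: 0.1
```

```bash
python3 -m jog '[[[-1,0,0],0,1],[[-1,0,0],0,1],[[-1,0,0],0,1],[[-1,0,0],0,1],[[0,0,0],0,1],[[0,0,0],0,1],[[0,0,0],0,1],[[0,0,0],0,1],[[0,0,0],0,1],[[0,0,0],0,1]]'; python3 - <<'E'
from h import *
snap("side","s4",(220,70,370,240),3.5)
E
```

```text
clock: 8.25
tool_pos: [617.4, -14.2, 258.9]
orientation: [[-0.999, 0.052, -0.0], [0.052, 0.999, -0.0], [0.0, -0.0, -1.0]]
wrist_force: [0.0, 0.6, 0.4]
grip_width: 0.0
finger_force: 0.0
```

View pics/s4.png

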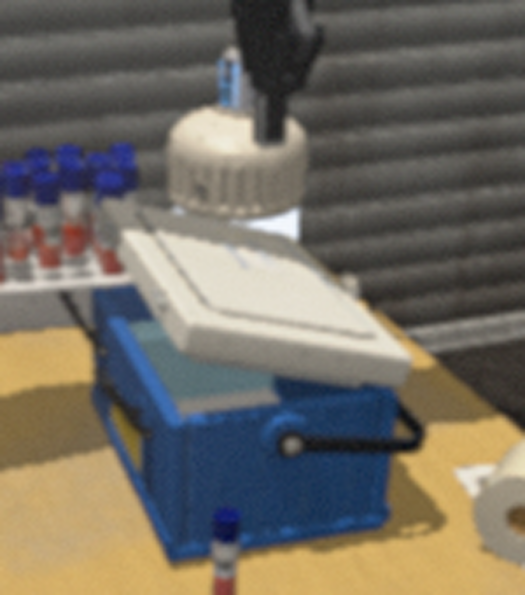

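The lid is part-way down (free edge at side crop (150-190,230-340)) and still moving. I'll move over to the front-left latch position and look again.

```bash
python3 -m jog '[[[-3,0.6,1],0,1],[[-3,0.8,0],0,1],[[-3,0.8,0],0,1],[[-3,0.8,0],0,1],[[-3,0.8,0],0,1],[[-3,0.8,0],0,1],[[-0.5,0,0],0,1],[[0,0,0],0,1],[[0,0,0],0,1],[[0,0,0],0,1],[[0,0,0],0,1],[[0,0,0],0,1]]'; python3 - <<'E'
from h import *
snap("side","s5",(220,90,370,240),3)
E
```

```text
clock: 9.3
tool_pos: [432.9, 31.4, 268.8]
orientation: [[-0.999, 0.053, -0.0], [0.053, 0.999, -0.001], [0.0, -0.001, -1.0]]
wrist_force: [1.0, 0.5, 0.1]
grip_width: -0.4
finger_force: 0.0
```

View pics/s5.png

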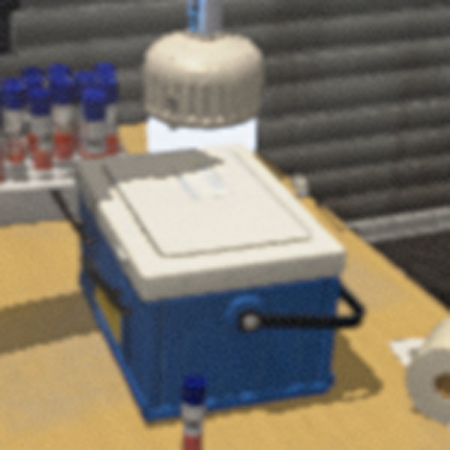

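The lid is shut flat on the rim. Next comes the left latch: lower the tool, then push.

```bash
python3 -m jog '[[[0,0,-3.5],0,1],[[0,0,-3.5],0,1],[[0,0,-3.5],0,1],[[0,0,-3.5],0,1],[[0,0,-1.4],0,1],[[1,0,0],0,1],[[1,0,0],0,1],[[1,-0.1,0],0,1],[[0.7,0,0],0,1],[[0.5,-0.1,0],0,1],[[0.3,0,0],0,1],[[0,0,0],0,1]]'
```

```text
clock: 10.35
tool_pos: [478.7, 29.7, 115.8]
orientation: [[-0.999, 0.052, 0.003], [0.052, 0.999, 0.0], [-0.003, 0.0, -1.0]]
wrist_force: [0.7, 0.7, -0.9]
grip_width: -0.1
finger_force: 0.0
```

```bash
python3 -m jog '[[[0.2,0,0],0,1],[[0.2,0,0],0,1],[[0,0,0],0,1],[[0,0,0],0,1]]'
```

```text
clock: 10.68
tool_pos: [481.3, 29.8, 115.1]
orientation: [[-0.999, 0.052, 0.001], [0.052, 0.999, 0.0], [-0.001, 0.0, -1.0]]
wrist_force: [-0.3, -0.7, -1.2]
grip_width: 0.0
finger_force: 0.0
```

```bash
python3 -m jog '[[[0.2,0,0],0,1],[[0.2,0,0],0,1],[[0,0,0],0,1]]'; python3 -m jog '[[[0.2,0,0],0,1],[[0,0,0],0,1],[[0,0,0],0,1]]'
```

```text
clock: 10.93
tool_pos: [482.6, 29.8, 114.5]
orientation: [[-0.999, 0.052, -0.006], [0.052, 0.999, 0.0], [0.006, -0.0, -1.0]]
wrist_force: [-6.6, -0.5, 3.8]
grip_width: 0.2
finger_force: 3.3
clock: 11.18
tool_pos: [482.8, 29.8, 114.2]
orientation: [[-0.999, 0.052, -0.01], [0.052, 0.999, 0.0], [0.01, -0.0, -1.0]]
wrist_force: [-10.4, 0.2, 7.4]
grip_width: -0.2
finger_force: 5.5
```

```bash
python3 -m jog '[[[0.2,0,0],0,1],[[0,0,0],0,1],[[-2,0,0],0,1],[[-2,0,0],0,1],[[-2,0,0],0,1],[[0,-3.3,0],0,1],[[0,-3.3,0],0,1],[[0,-3.3,0],0,1],[[0,-3.3,0],0,1],[[0,0,0],0,1],[[0,0,0],0,1]]'
```

```text
clock: 12.1
tool_pos: [429.2, -104.1, 115.2]
orientation: [[-0.998, 0.056, 0.001], [0.056, 0.998, -0.001], [-0.001, -0.0, -1.0]]
wrist_force: [0.4, -0.2, -0.8]
grip_width: -0.2
finger_force: 0.0
```

```bash
python3 -m jog '[[[1,0,0],0,1],[[1,0,0],0,1],[[1,-0.1,0],0,1],[[0.8,0,0],0,1],[[0.5,-0.1,0],0,1],[[0.3,0,0],0,1],[[0,0,0],0,1],[[0,0,0],0,1]]'
```

```text
clock: 12.77
tool_pos: [474.8, -103.3, 114.5]
orientation: [[-0.999, 0.051, -0.002], [0.051, 0.999, 0.001], [0.002, 0.001, -1.0]]
wrist_force: [-3.0, 1.4, -0.1]
grip_width: -0.1
finger_force: 1.3
```

```bash
python3 -m jog '[[[0.3,0,0],0,1],[[0.3,0,0],0,1],[[0,0,0],0,1],[[0,0,0],0,1]]'
```

```text
clock: 13.1
tool_pos: [475.2, -103.4, 113.8]
orientation: [[-0.999, 0.052, -0.013], [0.052, 0.999, 0.003], [0.013, 0.002, -1.0]]
wrist_force: [-17.1, 2.0, 10.0]
grip_width: -0.2
finger_force: 8.5
```

```bash
python3 -m jog '[[[-2,0,0],0,1],[[-2,0,0],0,1],[[-1.5,0,0],0,1],[[0,0,4],0,1],[[0,0,4],0,1],[[0,0,4],0,1],[[0,4,2],0,1],[[0,4,0],0,1],[[0,4,0],0,1],[[0,4,0],0,1],[[0,4,0],0,1],[[0,4,0],0,1]]'; python3 -m jog '[[[0,4,0],0,1],[[0,4,0],0,1],[[0,4,0],0,1],[[-0.5,4,0],0,1],[[-0.5,4,0],0,1],[[0,0,0],0,1],[[0,0,0],0,1]]'; python3 - <<'E'
from h import *
a=snap("top","t6")[60:215,140:280];c=snap("side","s6")[80:235,225:365]
cv2.imwrite("pics/c6.png",np.hstack([cv2.resize(v,None,fx=2.8,fy=2.8,interpolation=cv2.INTER_CUBIC) for v in(a,c)])[...,::-1])
for t in("phone_a","wipes_tub"):
  for n in("top","side"):
    viewer.camera(n);print(t,n,[(np.round(d["box"]),round(d["p"],2)) for d in spot_in(t,n)][:1])
E
```

```text
clock: 14.1
tool_pos: [426.8, 135.5, 254.5]
orientation: [[-0.999, 0.052, 0.004], [0.052, 0.999, 0.002], [-0.003, 0.002, -1.0]]
wrist_force: [1.0, -0.0, -0.1]
grip_width: -0.1
finger_force: 0.0
clock: 14.68
tool_pos: [415.6, 336.1, 253.6]
orientation: [[-0.999, 0.047, 0.001], [0.047, 0.999, 0.002], [-0.001, 0.002, -1.0]]
wrist_force: [-0.4, -1.0, -0.0]
grip_width: 0.0
finger_force: 0.0
phone_a top []
phone_a side [(array([169., 259., 254., 303.]), 0.75)]
wipes_tub top [(array([350., 167., 390., 200.]), 0.98)]
wipes_tub side [(array([303., 245., 347., 318.]), 0.69)]
```

View pics/c6.png

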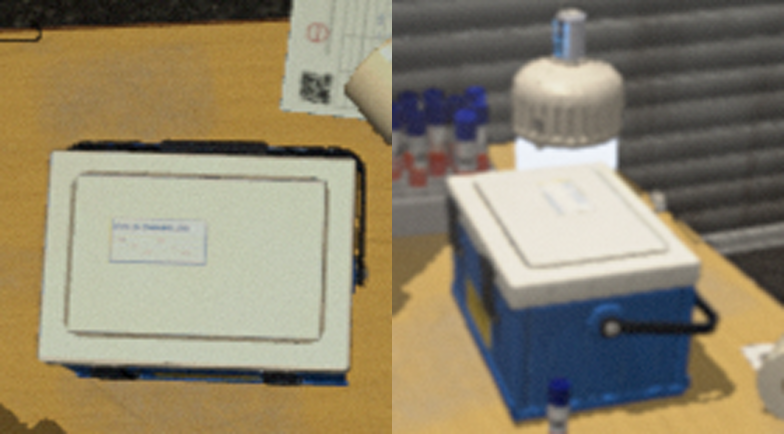

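The lid is shut, both latches are up against its front (top crop (115,373) and (285,378), no longer sticking out), and the phone and tub haven't moved. I'm handing it in.

```bash
python3 -c "
from workcell import ticket
print(ticket.finish_job())"
```

```text
the job is handed in; nothing more can be done
None
```

The job is handed in at about 15 s on the clock: the tube lies flat in the gap, the lid is shut, and both latches were then pushed up flat; the phone and tub of wipes were not touched.

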